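# Draw three tablets from the lever dispenser and hold the tray up level

## Robot

A 6-joint arm with a two-finger parallel gripper is mounted at the origin on the work surface. World frame = base frame: x ahead of the robot, y to its left, z up, the work surface at z = 0. Lengths are in m, angles in rad, forces in N, time in s.
With the tool pointing down it reaches from about 0.25 to 0.775 m from the base axis. Payload 8.9 kg.
Tool frame: the origin (TCP) lies at the very end of the fingers, on their centre line; the grasp point (between the pads) lies 19 mm behind it; z points along the fingers, x is the direction in which the jaws open and shut, and the axes are right-handed (so a half turn about z gives the same grasp; the last joint's range is limited). The gripper opens to 85 mm and grips with 20 to 120 N. Pads are 22 mm wide; open, the fingers measure 114 mm over their backs; the gripper's body (76 mm by 85 mm) begins 54 mm behind the grasp point. The pads swing forward as they close: fully open they stand 13 mm farther back than shut.
Start: joints at [1.087, 0.291, -0.153, 1.127, 0, 1.431], TCP at [0.177, 0.494, 0.231] pointing down, gripper open.
Joint ranges: [-2.52, 2.52], [-0.91, 1.74], [-1.3, 1.37], [-1.96, 2.02], [-1.52, 1.47], [-3.14, 3.14]. Speed limits (rad/s): [2.22, 2.22, 2.79, 3.14, 3.14, 3.14].

## Interface

Orientations are given as a rotation vector (axis times angle).
In Python, from plant import ctrl gives the robot as it stands.
- The arm moves only by the shell command python3 -m pendant 'ROWS' [OPENING] [FORCE]. ROWS is a JSON object of lists of equal length, an entry for each row: "travel": the shift along the tool's x, y, z in units of 25 mm (1.0 is 25 mm), a list of three; "rot": the turn, a rotation vector about the tool's x, y, z in units of 8 degrees (1.0 is 8 degrees), a list of three. In form: {"travel": [[tx, ty, tz], ...], "rot": [[ax, ay, az], ...]}. A call has 1 to 10 rows; each row is the pose to reach, as a shift and turn from the pose commanded when the call began, along the tool's axes at that moment; what a row does not reach only later rows make up. A row lasts 1/8 s, in which the tool goes at most 62.5 mm and 10.7 degrees, less where a joint would pass 70% of its speed; a pose out of reach is approached as far as the arm can. A call with a gripper value outside its range is refused whole. OPENING is the closure, from -1 (fully open) to 1 (shut), so that 0 is half open, set as the call begins (- or left out, the last holds). The fingers move at their own pace and stop on an object; FORCE is the grip in N (left out, the last holds). Time passes only in rows, so rows that repeat a pose let the fingers close. It gives the time, the measured TCP pose, the force and the opening at its end, in the units of the state.
- ctrl.observe(): the state, without advancing time (a new reading comes with each control period).
- ctrl.capture(name): name is "scene" or "top" or "wrist"; returns a dict with "frame" (420x560x3 uint8, blue, green, red), "range_z" (420x560 float32, m along the optical axis (not along the pixel's ray), 0 where there is no reading), "vertical_fov" (degrees; the focal length in pixels is half the picture's height over the tangent of half this angle, whatever the lens; pixels are square), "cx", "cy" (the principal point, pixels), "R" (3x3) and "t" (3): a world point X has camera coordinates R X + t; the wrist camera has in their place "tool_from_camera" (4x4, takes a point from camera to tool coordinates, whose origin is the TCP and whose axes are the tool frame's). Camera axes: x right, y down, z forward; pixel columns grow to the right and rows downward; lengths in m; the calibration is good to about 2 mm. A picture is of the moment at which its call begins: read the wrist's pose just before it.
- ctrl.job_done(): hands the job in, once; it reports no verdict.
The state is a dict: "clock": time; "joints": joint angles; "dq": joint speeds; "effort": joint torques, N m; "position": TCP position; "eef_rot": TCP orientation; "contact_force": force on the tool from outside, world axes, zero at the start; "ft_torque": the same for the moment, N m; "gripper_width": finger opening in m.
Only numpy, scipy, OpenCV 4.12 (cv2) and the standard library are available. Lean on these libraries where they do the work, as an engineer would, in place of code of your own. Each camera call takes 0.05 s, during which the arm holds its last target.

## Task

Press the dispenser's sprung lever right down to its stop so that the three round tablets run into the steel tray, then ease the lever slowly back up to rest without letting it snap. Then lift the tray by its bail handle straight up, keeping it level, and finish while still holding it steady and level in the air, about 12 cm above where it stood, with all three tablets in it and nothing else carrying it. Leave the beaker, the mortar and the spatula beside the dispenser where they are.

Things in the scene. Friction and masses are not known exactly. Their poses are not given: they have to be found in the camera images.
- dispenser: Tablet dispenser fixed to the bench; origin on the bench under the middle of the tray's place, x from the tray towards the feed track, z up. Base plate 6 mm thick, x -85 to 245, y -80 to 90 mm. Cream housing at x 210 to 245, y -50 to 50 mm, 156 mm high (its black knob 176 mm). Lever post x 141 to 171, y 49 to 71 mm, 118 mm high
- track_lip (a point): Middle of the lower lip of the open sloping feed track, in the dispenser's frame x 64, y 0, z 53 mm. The track, 30 mm wide with walls 18 mm high, rises 20 degrees towards +x up to x 212 mm. A gate blade on the lever closes it at x 130 mm; it frees the tablets at about half of the lever's stroke, and they need about 1 s to run into the tray
- lever (a joint): Angle of the dispenser's sprung lever, rad: 0 at rest with the paddle up, growing as the paddle is pressed down, stop at 0.6. The spring brings it back, and if let go it snaps up; it takes about 5 N on the paddle at the start and 10 N at the stop. Let it return slower than 1 rad/s
- lever_grip (a point): Centre of the top face of the lever's grey paddle: 60 mm along the dispenser's x, 26 mm along y, 16 mm thick, level at rest, then in the dispenser's frame x 130, y 201, z 164 mm. The paddle's middle (8 mm lower) swings on a 150 mm arm about lever_hinge; at the stop the top face is 90 mm lower, 9 mm farther out in y and leans 0.6 rad outwards
- lever_hinge (a point): Pivot of the lever on its post, in the dispenser's frame x 130, y 60, z 105 mm; the axis runs along the dispenser's x. At rest the arm rises 0.35 rad from level towards +y; at the stop it dips 0.25 rad
- tray: Open square stainless tray, 110 x 110 mm, 42 mm high, walls and floor 4 mm; origin at the centre of its underside, z up, x towards the feed track as it stands, loose on the dispenser's base plate, 7 to 11 mm from the track's lip, inside a stop ledge (14 mm high, at the dispenser's x -60 mm); 0.2 to 0.42 kg. Bail handle: posts on the +y and -y walls and a level crossbar
- tray_handle (a point): Centre of the tray's crossbar, a square bar 12 x 12 mm along the tray's y axis, 98 mm free between the posts, 109 mm above the tray's underside, over the middle of the tray
- tablet_1: White round tablet, a ball 20 mm across, 12 g, origin at its centre; at the start the lowest (against the gate) of three in a row in the feed track
- tablet_2: White round tablet, a ball 20 mm across, 12 g, origin at its centre; at the start the middle of three in a row in the feed track
- tablet_3: White round tablet, a ball 20 mm across, 12 g, origin at its centre; at the start the uppermost of three in a row in the feed track
- beaker: Glass beaker 64 mm across, 75 mm high, beside the dispenser; leave alone. Origin at the centre of its underside
- mortar: White ceramic mortar bowl 100 mm across, 60 mm high, beside the dispenser; leave alone. Origin at the centre of its underside
- spatula: Spatula about 170 mm long lying on the bench under and in front of the lever; leave alone. Origin at the centre of its underside

How it is judged:
On the way, in this order (a step that is already met when the one before it is completed fails the run):
1. the lever is pressed down to its stop (within 0.06 rad) (value of joint lever above 0.54 rad), for 0.1 s.
2. the lever is back at rest and all three tablets lie in the tray, still standing on the base (value of joint lever below 0.05 rad and height (world z) of tray below 0.02 m and x of tablet_1 in the frame of tray between -0.055 and 0.055 m and y of tablet_1 in the frame of tray between -0.055 and 0.055 m and z of tablet_1 in the frame of tray between 0 and 0.042 m and x of tablet_2 in the frame of tray between -0.055 and 0.055 m and y of tablet_2 in the frame of tray between -0.055 and 0.055 m and z of tablet_2 in the frame of tray between 0 and 0.042 m and x of tablet_3 in the frame of tray between -0.055 and 0.055 m and y of tablet_3 in the frame of tray between -0.055 and 0.055 m and z of tablet_3 in the frame of tray between 0 and 0.042 m), for 0.2 s.
At the end, for the whole second after the job is handed in: the fingers still hold the tray, its underside 80 to 250 mm above the bench, tilted less than 0.1 rad, moving slower than 20 mm/s and 0.15 rad/s, touching neither the dispenser nor the beaker, mortar or spatula, with all three tablets inside it below its rim; the lever is at rest (under 0.05 rad) (height (world z) of tray between 0.08 and 0.25 m and angle between tray's own z axis and vertical below 0.1 rad and linear speed of tray below 0.02 m/s and angular speed of tray below 0.15 rad/s and contact force between the fingers and tray above 1 N and contact force between each of dispenser, beaker, mortar, spatula and tray below 0.05 N and value of joint lever below 0.05 rad and x of tablet_1 in the frame of tray between -0.055 and 0.055 m and y of tablet_1 in the frame of tray between -0.055 and 0.055 m and z of tablet_1 in the frame of tray between 0 and 0.042 m and x of tablet_2 in the frame of tray between -0.055 and 0.055 m and y of tablet_2 in the frame of tray between -0.055 and 0.055 m and z of tablet_2 in the frame of tray between 0 and 0.042 m and x of tablet_3 in the frame of tray between -0.055 and 0.055 m and y of tablet_3 in the frame of tray between -0.055 and 0.055 m and z of tablet_3 in the frame of tray between 0 and 0.042 m); the arm keeps its last pose, push and grip.
It fails at once if the lever snaps back (faster than 1 rad/s) (velocity of joint lever below -1 rad/s).
It fails at once if the tray is tipped by more than 0.25 rad (angle between tray's own z axis and vertical above 0.25 rad).
It fails at once if the beaker, mortar or spatula is moved by more than 30 mm (distance of any of beaker, mortar, spatula from where it was at the start of the episode above 0.03 m).
It also fails if it takes over 58 s, if anything falls off the work surface, if the arm or the gripper's body presses on something with over 40 N, if the wrist force passes 120 N, or if a joint passes its speed limit or range.

## Working session

There is one attempt and no reset: what is moved stays moved. The work goes in short steps, Python scripts to look and compute and a shell command to move; the robot and the scene stay as the last step left them, time stands still between calls to the robot, and variables do not carry over. Pictures are saved under pics/ and viewed, and the job is handed in when it is done.

```bash
ls; mkdir -p pics; cat > h.py <<'E'
import numpy as np, cv2
from plant import ctrl
from scipy.spatial.transform import Rotation as Ro
def cap(n,save=None):
    s=ctrl.observe()
    c=ctrl.capture(n)
    if save: cv2.imwrite('pics/'+save,c['frame'])
    H=c['frame'].shape[0]; c['f']=H/2/np.tan(np.radians(c['vertical_fov'])/2)
    if 'R' not in c:
        T=np.array(c['tool_from_camera']); W=np.eye(4); W[:3,:3]=Ro.from_rotvec(s['eef_rot']).as_matrix(); W[:3,3]=s['position']
        M=np.linalg.inv(W@T); c['R']=M[:3,:3]; c['t']=M[:3,3]
    c['R']=np.array(c['R']);c['t']=np.array(c['t'])
    return c
def cloud(c):
    z=c['range_z'];v,u=np.mgrid[:z.shape[0],:z.shape[1]]
    P=np.stack([(u-c['cx'])/c['f']*z,(v-c['cy'])/c['f']*z,z],-1)
    return (P-c['t'])@c['R']
def ray(c,u,v,h):
    d=np.array([(u-c['cx'])/c['f'],(v-c['cy'])/c['f'],1])@c['R']; o=-c['t']@c['R']
    return o+d*(h-o[2])/d[2]
def st():
    s=ctrl.observe(); print({k:np.round(s[k],4).tolist() for k in ('clock','joints','position','eef_rot','contact_force','gripper_width')})
E
python3 - <<'E'
from h import *
st()
for n in('scene','top','wrist'):
    c=cap(n,n+'0.png'); print(n,c['R'].round(3).tolist(),c['t'].round(3).tolist(),c['f'],c['cx'],c['cy'],(c['range_z']>0).mean())
E
```

```text
pics
{'clock': 0.0, 'joints': [1.0867, 0.2913, -0.1541, 1.1267, 0.0, 1.4315], 'position': [0.1772, 0.4937, 0.2307], 'eef_rot': [2.5691, 1.8071, -0.0018], 'contact_force': [-0.5458, -0.2022, 0.0481], 'gripper_width': 0.0857}
scene [[-0.786, 0.618, -0.013], [0.499, 0.621, -0.605], [-0.366, -0.482, -0.796]] [0.472, -0.196, 1.418] 512.0821306556933 275.8297216817635 208.57174788625258 0.9960459183673469
top [[0.03, -1.0, 0.007], [-0.995, -0.03, -0.099], [0.099, -0.004, -0.995]] [-0.028, 0.558, 0.924] 509.61574221875054 283.53151686084385 210.06054484257564 0.9959183673469387
wrist [[0.336, 0.942, -0.002], [0.892, -0.318, 0.321], [0.301, -0.11, -0.947]] [-0.525, -0.043, 0.381] 338.61748777345343 276.339193307384 207.20525861315494 0.9959353741496598
```

View pics/scene0.png

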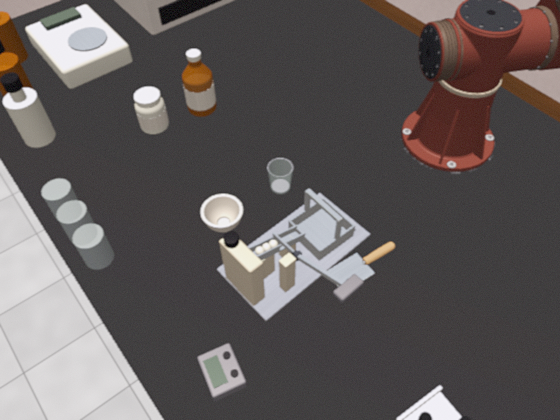

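View pics/top0.png

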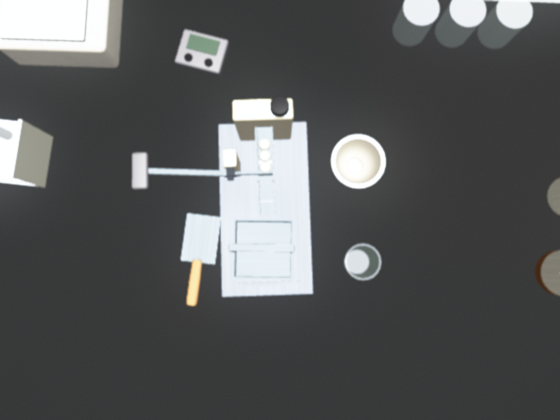

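View pics/wrist0.png

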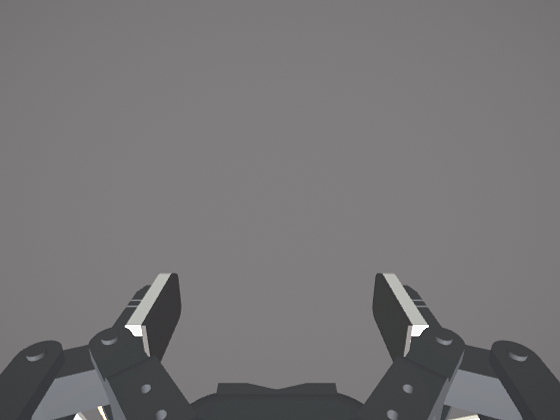

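The top view shows the base plate with corners at about (219,124), (307,122), (312,294) and (221,297). The paddle is at (140,171), the tray crossbar at (262,248) and the three tablets at (265,143–167). The spatula is at (195,260), the beaker at (362,262) and the mortar at (358,161). Next I'll measure these.

```bash
python3 - <<'E'
from h import *
c=cap('top'); P=cloud(c)
I=c['frame']
np.set_printoptions(suppress=True,precision=4)
# base plate corners by mask + height
m=((P[...,2]>0.0015)&(I.min(-1)>90)).astype(np.uint8)
roi=np.zeros_like(m); roi[118:300,212:318]=1
# rough corners by ray
for u,v in((219,124),(307,122),(312,294),(221,297)): print('corner',ray(c,u,v,.006))
# paddle: heights
reg=P[145:195,125:155]; h=reg[...,2]
sel=(h>0.12)
pts=reg[sel]; print('paddle n',len(pts),pts.mean(0),np.percentile(pts[:,2],[5,50,95]))
mk=np.zeros(P.shape[:2],np.uint8); mk[145:195,125:155]=sel
pm=pts[:,:2].astype(np.float32); print(cv2.minAreaRect(pm))
# crossbar
reg=P[238:258,222:302]; h=reg[...,2]; sel=(h>0.1)
pts=reg[sel]; print('bar n',len(pts),pts.mean(0),np.percentile(pts[:,2],[5,50,95]));print(cv2.minAreaRect(pts[:,:2].astype(np.float32)))
# tray
reg=P[210:290,225:300]; h=reg[...,2]; sel=(h>0.035)&(h<.06)
pts=reg[sel]; print('rim n',len(pts),pts.mean(0));print(cv2.minAreaRect(pts[:,:2].astype(np.float32)))
# plate
reg=P[110:310,205:325]; Ir=I[110:310,205:325]; sel=(abs(reg[...,2]-.006)<.003)&(Ir.min(-1)>110)
pts=reg[sel]; print('plate',len(pts),cv2.minAreaRect(pts[:,:2].astype(np.float32)))
cv2.imwrite('pics/topz.png',cv2.resize(I[100:310,110:400],None,fx=2.7,fy=2.7,interpolation=cv2.INTER_CUBIC))
c=cap('scene'); I=c['frame'];cv2.imwrite('pics/scz.png',cv2.resize(I[150:330,180:410],None,fx=3,fy=3,interpolation=cv2.INTER_CUBIC))
P=cloud(c)
reg=P[268:302,330:368]; h=reg[...,2]; sel=(h>0.12);pts=reg[sel]; print('scene paddle',len(pts),pts.mean(0),np.percentile(pts[:,2],[5,50,95]),cv2.minAreaRect(pts[:,:2].astype(np.float32)))
E
```

```text
corner [0.7253 0.1189 0.006 ]
corner [ 0.7347 -0.0519  0.006 ]
corner [ 0.4042 -0.0696  0.006 ]
corner [0.3937 0.1012 0.006 ]
paddle n 662 [0.6006 0.2197 0.1685] [0.1565 0.1643 0.1669]
((0.5296878218650818, 0.12741680443286896), (0.2945888638496399, 0.058118123561143875), 53.02284240722656)
bar n 481 [0.4849 0.0257 0.1281] [0.1181 0.121  0.1238]
((0.4776594340801239, 0.024918142706155777), (0.02706526778638363, 0.10762768983840942), 0.3134854733943939)
rim n 637 [0.4933 0.0271 0.048 ]
((0.49302005767822266, 0.02492796629667282), (0.12508192658424377, 0.11014074832201004), 1.1422640085220337)
plate 8739 ((0.5647793412208557, 0.03965725749731064), (0.33471450209617615, 0.20121562480926514), 3.2022178173065186)
scene paddle 538 [0.6079 0.222  0.166 ] [0.1473 0.1637 0.1668] ((0.7747082114219666, 0.36751192808151245), (0.5109885931015015, 0.06242917478084564), 41.192222595214844)
```

View pics/topz.png

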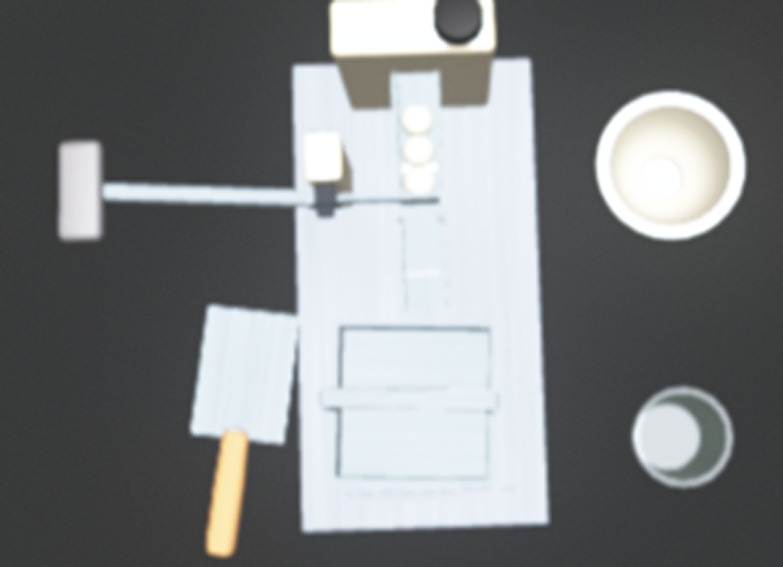

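View pics/scz.png

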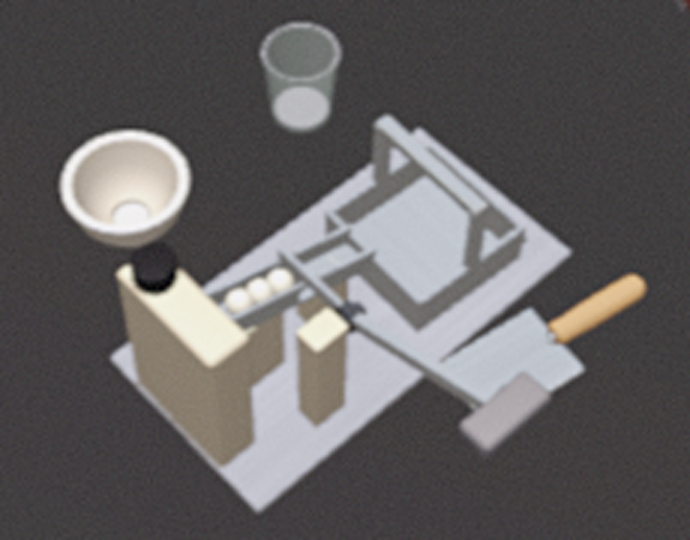

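The scene view agrees with this: the three balls sit behind the gate and the paddle is over the spatula's right side. I'll refine the dispenser frame and the handle position, then plan the moves.

```bash
cat >> h.py <<'E'
np.set_printoptions(suppress=True,precision=4)
def frame(O,yaw,p): 
    c,s=np.cos(yaw),np.sin(yaw); return np.array([O[0]+c*p[0]-s*p[1],O[1]+s*p[0]+c*p[1],p[2]])
def rows(targets):
    """targets: list of (pos,Rmat) world -> travel/rot in units from the present pose"""
    s=ctrl.observe(); R0=Ro.from_rotvec(s['eef_rot']); p0=np.array(s['position'])
    for p,R in targets:
        t=R0.inv().apply(np.array(p)-p0)/.025
        r=(R0.inv()*Ro.from_matrix(R)).as_rotvec()/np.radians(8)
        print('travel',t.round(2).tolist(),'rot',r.round(2).tolist())
def downR(yaw,tilt=0,flip=1):
    """tool z down, tool x along flip*dispenser x; tilt: lean about dispenser x, >0 as lever goes down"""
    x=np.array([np.cos(yaw),np.sin(yaw),0])*flip; z=np.array([0,0,-1.]); y=np.cross(z,x)
    R=np.stack([x,y,z],1)
    ax=np.array([np.cos(yaw),np.sin(yaw),0])
    return Ro.from_rotvec(-ax*tilt).as_matrix()@R
E
python3 - <<'E'
from h import *
s=ctrl.observe(); print(Ro.from_rotvec(s['eef_rot']).as_matrix())
c=cap('top'); I=c['frame']; P=cloud(c)
# plate mask contour at subpixel: fit quadrilateral
g=I.min(-1); m=(g>100).astype(np.uint8); m[:,:205]=0; m[:,325:]=0; m[:120]=0;m[305:]=0
# right edge/left edge/bottom edge line fits
def fit(pts,h): 
    W=np.array([ray(c,u,v,h)[:2] for u,v in pts],np.float32); l=cv2.fitLine(W,cv2.DIST_HUBER,0,.01,.01).ravel(); return l
gx=g.astype(float)
def edge(line,lo,hi,thr=100):  # first crossing
    k=np.arange(lo,hi) if hi>lo else np.arange(lo,hi,-1)
    a=line[k]; i=np.argmax(a>thr); 
    return k[i]-(a[i]-thr)/(a[i]-a[i-1])*(1 if hi>lo else -1)
R_=[(edge(gx[v],325,290),v) for v in range(130,285,5)]
L_=[(edge(gx[v],205,235),v) for v in [128,132,136,140,144,148,152,185,190,195,200,205,275,280,285,290]]
B_=[(u,edge(gx[:,u],310,280)) for u in range(230,305,5)]
for n,pts in (('R',R_),('L',L_),('B',B_)):
    l=fit(pts,.006); print(n,l,'ang',np.degrees(np.arctan2(l[1],l[0])))
# paddle / bar by height mask, median ray
for nm,sl,lo,hi,top in (('paddle',np.s_[145:195,125:155],.14,.18,.164),('bar',np.s_[238:258,225:302],.11,.135,.121)):
    h=P[sl][...,2]; m=((h>lo)&(h<hi)).astype(np.uint8); v,u=np.nonzero(m); 
    rc=cv2.minAreaRect(np.stack([u+sl[1].start,v+sl[0].start],1).astype(np.float32)); print(nm,rc,ray(c,*rc[0],top), 'median',np.median(P[sl][m>0],0))
E
```

```text
[[ 0.338   0.9411 -0.0003]
 [ 0.9411 -0.338  -0.0005]
 [-0.0006 -0.0001 -1.    ]]
R [ 0.9981  0.0614  0.5732 -0.0619] ang 3.520084
L [0.998  0.0629 0.6299 0.1168] ang 3.6064925
B [ 0.0628 -0.998   0.3981  0.0187] ang -86.398766
paddle ((143.0, 171.5), (37.0, 22.0), 90.0) [0.6009 0.2171 0.164 ] median [0.6016 0.221  0.1641]
bar ((261.0023498535156, 247.85488891601562), (64.12068939208984, 7.321628570556641), 0.9240452647209167) [0.4851 0.0249 0.121 ] median [0.4851 0.0266 0.121 ]
```

```bash
python3 - <<'E'
from h import *
rows([([.602,.222,.200],downR(.062))])
E
```

```text
travel [-4.5, 19.66, 1.25] rot [0.0, 0.0, 8.34]
```

```bash
python3 -m pendant '{"travel":[[-0.5,2,0],[-1,4,0],[-1.5,6.5,0],[-2,9,0],[-2.5,11,0],[-3,13,0],[-3.5,15.5,0],[-4,17.5,0.5],[-4.5,19.66,1.25],[-4.5,19.66,1.25]],"rot":[[0,0,1],[0,0,2],[0,0,3],[0,0,4],[0,0,5],[0,0,6],[0,0,7],[0,0,8],[0,0,8.34],[0,0,8.34]]}' 1 40
python3 -m pendant '{"travel":[[0,0,0],[0,0,0],[0,0,0]],"rot":[[0,0,0],[0,0,0],[0,0,0]]}'
python3 - <<'E'
from h import *
st(); cap('wrist','w1.png')
rows([([.602,.222,.200],downR(.062))])
E
```

```text
clock: 1.55
position: [0.6038, 0.2192, 0.1975]
eef_rot: [3.139, 0.089, -0.004]
contact_force: [-1.1, 1.7, -0.2]
gripper_width: 0.0002
clock: 1.92
position: [0.6015, 0.223, 0.2008]
eef_rot: [-3.14, -0.099, -0.001]
contact_force: [0.6, 1.4, -0.4]
gripper_width: -0.0
{'clock': 1.925, 'joints': [0.2411, 0.5311, 0.1357, 1.1745, 0.0, 1.7489], 'position': [0.6015, 0.223, 0.2008], 'eef_rot': [-3.1398, -0.0989, -0.0013], 'contact_force': [0.5615, 1.447, -0.4377], 'gripper_width': -0.0}
travel [0.01, 0.03, 0.03] rot [-0.0, -0.01, 0.01]
```

View pics/w1.png

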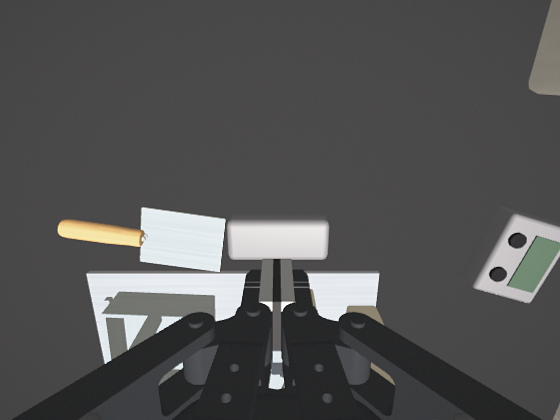

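The wrist view shows the paddle's top face from (229,220) to (328,258), in line with the closed fingertips at x≈277. I'll check its position from this view.

```bash
python3 - <<'E'
from h import *
c=cap('wrist'); P=cloud(c)
reg=P[212:262,220:335]; h=reg[...,2]; sel=abs(h-.164)<.004
q=reg[sel]; print(len(q),np.median(q,0),cv2.minAreaRect(q[:,:2].astype(np.float32)))
for u,v in((229,220),(328,220),(328,258),(229,258)): print(ray(c,u,v,.164))
# path of the TCP glued to paddle's top, rotating about hinge
O=(.485,.0152);yaw=.062
T=[]
for a in (-.05,0,.1,.2,.3,.4,.5,.6,.62):
    y0,z0=201-60,164-105
    ca,sa=np.cos(a),np.sin(a)
    y=60+ca*y0+sa*z0; z=105-sa*y0+ca*z0
    p=frame(O,yaw,[.130,y/1e3,z/1e3]); print(a,p); T.append((p,downR(yaw,a)))
rows(T)
E
```

```text
4105 [0.6024 0.2263 0.1645] ((0.6025367975234985, 0.2247442752122879), (0.06009981781244278, 0.02582007832825184), 3.8010706901550293)
[0.5742 0.2357 0.164 ]
[0.6302 0.2393 0.164 ]
[0.6329 0.2155 0.164 ]
[0.5746 0.2117 0.164 ]
-0.05 [0.6025 0.2207 0.171 ]
0 [0.6023 0.2239 0.164 ]
0.1 [0.602  0.229  0.1496]
0.2 [0.6017 0.2328 0.1348]
0.3 [0.6016 0.235  0.1197]
0.4 [0.6016 0.2357 0.1044]
0.5 [0.6016 0.2349 0.0892]
0.6 [0.6018 0.2325 0.0741]
0.62 [0.6018 0.2319 0.0711]
travel [0.03, 0.08, 1.19] rot [0.36, -0.01, 0.0]
travel [0.03, -0.04, 1.46] rot [-0.0, -0.01, 0.0]
travel [0.03, -0.25, 2.04] rot [-0.72, -0.01, 0.0]
travel [0.03, -0.4, 2.63] rot [-1.43, -0.01, 0.0]
travel [0.02, -0.49, 3.24] rot [-2.15, -0.01, 0.0]
travel [0.02, -0.52, 3.85] rot [-2.87, -0.01, 0.0]
travel [0.02, -0.48, 4.46] rot [-3.58, -0.01, 0.0]
travel [0.02, -0.39, 5.06] rot [-4.3, -0.01, 0.0]
travel [0.02, -0.36, 5.18] rot [-4.44, -0.01, 0.0]
```

```bash
python3 -m pendant '{"travel":[[0.03,0,0.7],[0.03,0,1.2],[0.03,-0.04,1.46],[0.03,-0.15,1.75],[0.03,-0.25,2.04],[0.03,-0.33,2.34],[0.03,-0.4,2.63],[0.02,-0.45,2.94],[0.02,-0.49,3.24],[0.02,-0.49,3.24]],"rot":[[0,0,0],[0,0,0],[0,0,0],[-0.36,0,0],[-0.72,0,0],[-1.08,0,0],[-1.43,0,0],[-1.79,0,0],[-2.15,0,0],[-2.15,0,0]]}'
python3 - <<'E'
from h import *
st()
O=(.485,.0152);yaw=.062
T=[]
for a in (.4,.5,.55,.6,.62):
    y0,z0=201-60,164-105
    ca,sa=np.cos(a),np.sin(a)
    y=60+ca*y0+sa*z0; z=105-sa*y0+ca*z0
    p=frame(O,yaw,[.130,y/1e3,z/1e3]); T.append((p,downR(yaw,a)))
rows(T)
cap('scene','s2.png')
E
```

```text
clock: 3.28
position: [0.6016, 0.2349, 0.119]
eef_rot: [2.839, 0.089, 0.013]
contact_force: [-2.8, -0.9, 6.6]
gripper_width: -0.0002
{'clock': 3.275, 'joints': [0.3997, 0.6949, 0.1675, 1.1458, -0.2836, 1.9223], 'position': [0.6016, 0.2349, 0.119], 'eef_rot': [2.8393, 0.0893, 0.0133], 'contact_force': [-2.7584, -0.8713, 6.5724], 'gripper_width': -0.0002}
travel [-0.0, -0.2, 0.55] rot [-0.71, -0.0, 0.01]
travel [-0.0, -0.35, 1.14] rot [-1.43, -0.0, 0.01]
travel [-0.0, -0.4, 1.44] rot [-1.78, -0.0, 0.01]
travel [-0.0, -0.44, 1.74] rot [-2.14, -0.0, 0.01]
travel [-0.0, -0.45, 1.86] rot [-2.28, -0.0, 0.01]
```

View pics/s2.png

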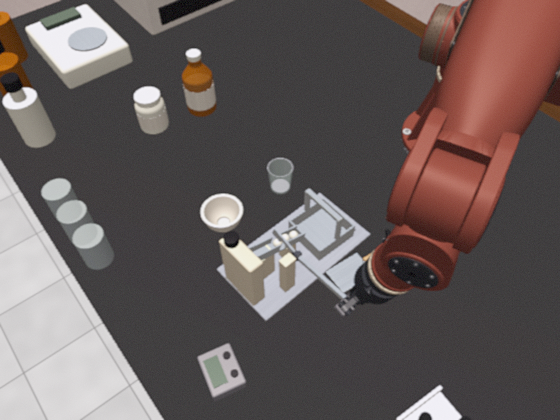

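The fingertips are on the paddle with about 6.6 N at half stroke, and the balls have started down the track near (285,240). I'll press on to the stop.

```bash
python3 -m pendant '{"travel":[[0,-0.1,0.28],[0,-0.2,0.55],[0,-0.28,0.85],[0,-0.35,1.14],[0,-0.4,1.44],[0,-0.44,1.74],[0,-0.45,1.8],[0,-0.45,1.8],[0,-0.45,1.8],[0,-0.45,1.8]],"rot":[[-0.36,0,0],[-0.71,0,0],[-1.07,0,0],[-1.43,0,0],[-1.78,0,0],[-2.14,0,0],[-2.2,0,0],[-2.2,0,0],[-2.2,0,0],[-2.2,0,0]]}'
python3 - <<'E'
from h import *
st()
O=(.485,.0152);yaw=.062
c=cap('scene','s3.png');cv2.imwrite('pics/s3z.png',cv2.resize(c['frame'][150:330,180:410],None,fx=3,fy=3,interpolation=cv2.INTER_CUBIC))
E
```

```text
clock: 4.58
position: [0.6025, 0.2324, 0.0747]
eef_rot: [2.535, 0.078, 0.027]
contact_force: [-3.4, 4.1, 12.6]
gripper_width: 0.0001
{'clock': 4.575, 'joints': [0.5131, 0.8958, 0.3163, 1.2831, -0.5387, 2.1037], 'position': [0.6025, 0.2324, 0.0747], 'eef_rot': [2.5349, 0.0778, 0.0269], 'contact_force': [-3.4324, 4.0782, 12.5552], 'gripper_width': 0.0001}
```

View pics/s3z.png

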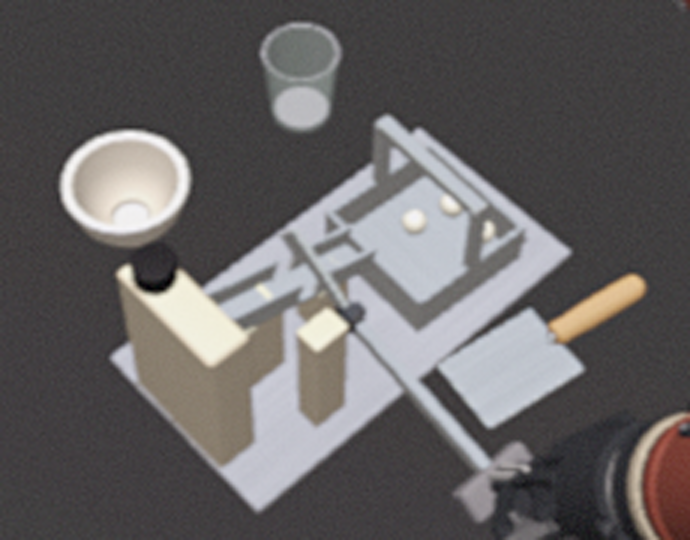

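All three tablets already lie in the tray, at about (412,222), (450,203) and (487,232) in the zoomed view. I'll press a touch more to confirm the lever is on its stop.

```bash
python3 -m pendant '{"travel":[[0,0,0.06],[0,0,0.12],[0,0,0.12],[0,0,0.12]],"rot":[[0,0,0],[0,0,0],[0,0,0],[0,0,0]]}'
python3 - <<'E'
from h import *
st()
yaw=.062
O=(.485,.0152)
T=[]
for a in (.6,.55,.5,.45,.4,.35,.3,.25,.2,.15,.1,.05,0,-.05):
    y0,z0=201-60,164-105
    ca,sa=np.cos(a),np.sin(a)
    y=60+ca*y0+sa*z0; z=105-sa*y0+ca*z0
    T.append((frame(O,yaw,[.130,y/1e3,z/1e3]),downR(yaw,a)))
rows(T)
E
```

```text
clock: 5.12
position: [0.6026, 0.2322, 0.0742]
eef_rot: [2.537, 0.079, 0.029]
contact_force: [-9.2, 12.2, 26.4]
gripper_width: 0.0004
{'clock': 5.125, 'joints': [0.5127, 0.8936, 0.3112, 1.2769, -0.5384, 2.1013], 'position': [0.6026, 0.2322, 0.0742], 'eef_rot': [2.5366, 0.079, 0.0292], 'contact_force': [-9.182, 12.164, 26.3582], 'gripper_width': 0.0004}
travel [-0.03, -0.01, -0.01] rot [0.03, -0.02, -0.01]
travel [-0.03, 0.11, -0.29] rot [0.39, -0.02, -0.0]
travel [-0.03, 0.25, -0.56] rot [0.75, -0.03, -0.0]
travel [-0.03, 0.4, -0.82] rot [1.1, -0.03, -0.0]
travel [-0.03, 0.57, -1.08] rot [1.46, -0.03, -0.0]
travel [-0.03, 0.75, -1.33] rot [1.82, -0.03, -0.0]
travel [-0.03, 0.94, -1.56] rot [2.18, -0.03, -0.0]
travel [-0.02, 1.14, -1.79] rot [2.54, -0.03, -0.0]
travel [-0.02, 1.36, -2.01] rot [2.89, -0.03, -0.0]
travel [-0.02, 1.58, -2.22] rot [3.25, -0.03, 0.0]
travel [-0.02, 1.82, -2.41] rot [3.61, -0.03, 0.0]
travel [-0.02, 2.06, -2.6] rot [3.97, -0.03, 0.0]
travel [-0.02, 2.31, -2.77] rot [4.33, -0.03, 0.0]
travel [-0.02, 2.58, -2.93] rot [4.68, -0.03, 0.0]
```

The lever is on its stop: force rose to 26 N with no further motion. Now I'll ease it back along its arc.

```bash
python3 -m pendant '{"travel":[[0,0.06,-0.16],[0,0.14,-0.34],[0,0.22,-0.5],[0,0.31,-0.66],[0,0.40,-0.82],[0,0.5,-0.98],[0,0.6,-1.13],[0,0.71,-1.28],[0,0.82,-1.42],[0,0.94,-1.56]],"rot":[[0.25,0,0],[0.46,0,0],[0.68,0,0],[0.89,0,0],[1.1,0,0],[1.32,0,0],[1.53,0,0],[1.75,0,0],[1.96,0,0],[2.18,0,0]]}'
python3 - <<'E'
from h import *
st()
yaw=.062
O=(.485,.0152)
T=[]
for a in (.3,.27,.24,.21,.18,.15,.12,.09,.06,.03,0,-.03,-.06):
    y0,z0=201-60,164-105
    ca,sa=np.cos(a),np.sin(a)
    y=60+ca*y0+sa*z0; z=105-sa*y0+ca*z0
    T.append((frame(O,yaw,[.130,y/1e3,z/1e3]),downR(yaw,a)))
rows(T)
E
```

```text
clock: 6.38
position: [0.6023, 0.2349, 0.1172]
eef_rot: [2.843, 0.088, 0.016]
contact_force: [-2.8, 7.0, 7.4]
gripper_width: 0.0002
{'clock': 6.375, 'joints': [0.3981, 0.6943, 0.1624, 1.1378, -0.2811, 1.9208], 'position': [0.6023, 0.2349, 0.1172], 'eef_rot': [2.8428, 0.0883, 0.0161], 'contact_force': [-2.7793, 7.0263, 7.4033], 'gripper_width': 0.0002}
travel [-0.03, 0.02, -0.1] rot [-0.02, -0.01, -0.0]
travel [-0.03, 0.1, -0.27] rot [0.2, -0.01, -0.0]
travel [-0.03, 0.17, -0.43] rot [0.41, -0.01, -0.0]
travel [-0.03, 0.26, -0.6] rot [0.63, -0.01, -0.0]
travel [-0.02, 0.35, -0.76] rot [0.84, -0.01, -0.0]
travel [-0.02, 0.44, -0.92] rot [1.06, -0.01, -0.0]
travel [-0.02, 0.54, -1.07] rot [1.27, -0.01, -0.0]
travel [-0.02, 0.64, -1.22] rot [1.49, -0.01, 0.0]
travel [-0.02, 0.74, -1.37] rot [1.7, -0.01, 0.0]
travel [-0.02, 0.85, -1.52] rot [1.92, -0.01, 0.0]
travel [-0.02, 0.97, -1.66] rot [2.13, -0.01, 0.0]
travel [-0.02, 1.09, -1.8] rot [2.35, -0.01, 0.0]
travel [-0.02, 1.21, -1.94] rot [2.56, -0.01, 0.0]
```

```bash
python3 -m pendant '{"travel":[[0,0.09,-0.2],[0,0.17,-0.38],[0,0.26,-0.55],[0,0.35,-0.72],[0,0.44,-0.88],[0,0.54,-1.04],[0,0.64,-1.2],[0,0.74,-1.35],[0,0.85,-1.5],[0,0.97,-1.64]],"rot":[[0.2,0,0],[0.41,0,0],[0.63,0,0],[0.84,0,0],[1.06,0,0],[1.27,0,0],[1.49,0,0],[1.7,0,0],[1.92,0,0],[2.13,0,0]]}'
python3 -m pendant '{"travel":[[0,0,-0.1],[0,0,-0.2],[0,0,-0.3],[0,0,-0.4],[0,0,-0.5],[0,0,-0.6]],"rot":[[0,0,0],[0,0,0],[0,0,0],[0,0,0],[0,0,0],[0,0,0]]}'
python3 - <<'E'
from h import *
st()
O=(.485,.0152)
c=cap('scene');cv2.imwrite('pics/s4z.png',cv2.resize(c['frame'][150:330,180:410],None,fx=3,fy=3,interpolation=cv2.INTER_CUBIC))
c=cap('top');P=cloud(c)
cv2.imwrite('pics/t4z.png',cv2.resize(c['frame'][100:310,110:400],None,fx=2.7,fy=2.7,interpolation=cv2.INTER_CUBIC))
rows([([.485,.0245,.200],downR(.045)),([.485,.0245,.096],downR(.045))])
E
```

```text
clock: 7.62
position: [0.6029, 0.2236, 0.1638]
eef_rot: [3.14, 0.098, 0.004]
contact_force: [-0.9, 5.1, 5.5]
gripper_width: 0.0003
clock: 8.38
position: [0.6025, 0.2223, 0.1772]
eef_rot: [3.134, 0.097, 0.0]
contact_force: [-0.8, -0.2, -0.4]
gripper_width: 0.0003
{'clock': 8.375, 'joints': [0.2425, 0.5472, 0.1002, 1.1249, -0.0055, 1.7517], 'position': [0.6025, 0.2223, 0.1772], 'eef_rot': [3.1345, 0.0966, 0.0001], 'contact_force': [-0.7664, -0.1761, -0.4451], 'gripper_width': 0.0003}
travel [-5.18, 7.61, -0.86] rot [0.04, -0.0, 0.12]
travel [-5.18, 7.59, 3.3] rot [0.04, -0.0, 0.12]
```

View pics/s4z.png

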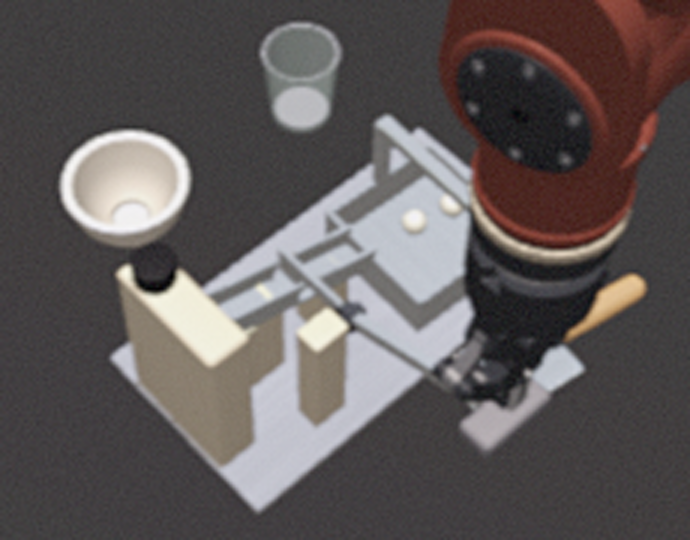

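View pics/t4z.png

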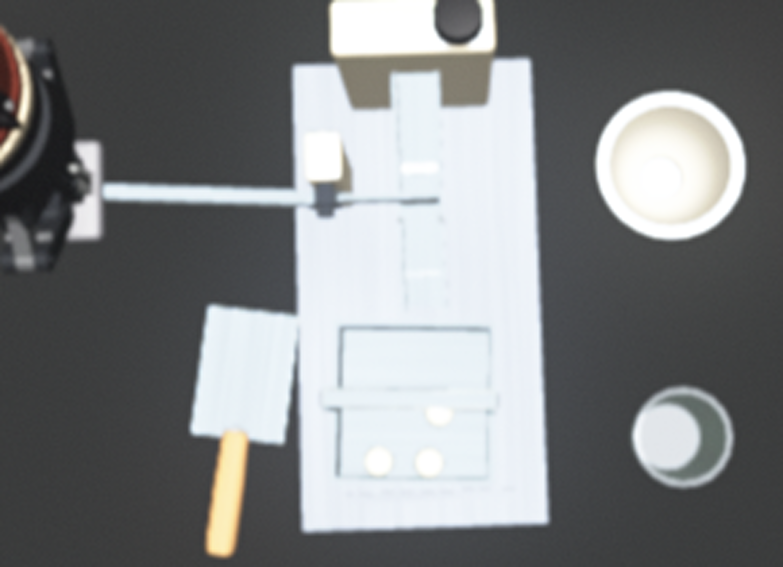

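The force is back to zero, so the paddle is released and at rest. The zoomed top view shows the tablets in the tray at (438,413), (377,461) and (428,461). I'll move beside the bar for a wrist look.

```bash
python3 -m pendant '{"travel":[[0,0,-1],[0,0,-1.2],[-1,2,-1.2],[-2,4,-1.2],[-3,6,-1.2],[-4,8,-1.2],[-5.18,10,-1.2],[-5.18,10.2,-1.2],[-5.18,10.2,-1.2],[-5.18,10.2,-1.2]],"rot":[[0.04,0,0.1],[0.04,0,0.1],[0.04,0,0.1],[0.04,0,0.1],[0.04,0,0.1],[0.04,0,0.1],[0.04,0,0.1],[0.04,0,0.1],[0.04,0,0.1],[0.04,0,0.1]]}' -1
python3 - <<'E'
from h import *
st()
c=cap('wrist','w5.png');P=cloud(c)
m=abs(P[...,2]-.121)<.004
m=m.astype(np.uint8); n,l,s,_=cv2.connectedComponentsWithStats(m); 
for i in range(1,n):
    if s[i,4]>300: q=P[l==i]; print(s[i],np.median(q,0),cv2.minAreaRect(q[:,:2].astype(np.float32)))
E
```

```text
clock: 9.72
position: [0.4893, -0.0391, 0.2083]
eef_rot: [-3.14, -0.077, 0.0]
contact_force: [0.6, -0.1, -0.3]
gripper_width: 0.0856
{'clock': 9.725, 'joints': [-0.2291, 0.2413, -0.2832, 1.0464, 0.0003, 1.2929], 'position': [0.4893, -0.0391, 0.2083], 'eef_rot': [-3.1403, -0.0767, 0.0001], 'contact_force': [0.6057, -0.1471, -0.3063], 'gripper_width': 0.0856}
[ 496   16   55   39 1626] [0.6363 0.0854 0.118 ] ((0.6363951563835144, 0.08518173545598984), (0.030165553092956543, 0.02139941230416298), 2.8649845123291016)
[ 263   31   27  171 3132] [0.4852 0.0316 0.121 ] ((0.4852619171142578, 0.024962618947029114), (0.013813385739922523, 0.11037594079971313), 0.9310947060585022)
```

View pics/w5.png

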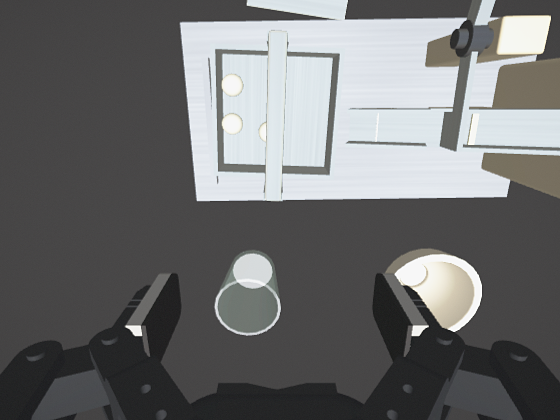

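The wrist view shows the bar running vertically at u≈277 and three tablets at (232,85), (232,123) and (265,131, partly hidden). The bar centre measures (0.4853, 0.025) with yaw 0.016, which matches the top view.

```bash
python3 - <<'E'
from h import *
rows([([.4853,.025,.200],downR(.016)),([.4853,.025,.096],downR(.016))])
E
```

```text
travel [-0.03, -2.57, 0.33] rot [-0.0, 0.0, 0.24]
travel [-0.03, -2.57, 4.49] rot [-0.0, 0.0, 0.24]
```

```bash
python3 -m pendant '{"travel":[[-0.03,-1.3,0.1],[-0.03,-2.57,0.33],[-0.03,-2.57,0.33],[-0.03,-2.57,0.33],[-0.03,-2.57,0.33]],"rot":[[0,0,0.12],[0,0,0.24],[0,0,0.24],[0,0,0.24],[0,0,0.24]]}' -1
python3 - <<'E'
from h import *
st(); rows([([.4853,.025,.096],downR(.016))])
E
```

```text
clock: 10.4
position: [0.4854, 0.0237, 0.2003]
eef_rot: [3.141, 0.022, 0.0]
contact_force: [-0.5, 0.6, 0.8]
gripper_width: 0.0856
{'clock': 10.4, 'joints': [-0.1017, 0.2377, -0.3099, 1.0229, -0.0001, 1.4552], 'position': [0.4854, 0.0237, 0.2003], 'eef_rot': [3.1413, 0.0218, 0.0005], 'contact_force': [-0.5398, 0.5677, 0.7867], 'gripper_width': 0.0856}
travel [-0.0, -0.05, 4.17] rot [0.0, -0.0, -0.02]
```

```bash
python3 -m pendant '{"travel":[[0,-0.05,0.7],[0,-0.05,1.4],[0,-0.05,2.1],[0,-0.05,2.8],[0,-0.05,3.5],[0,-0.05,4.0],[0,-0.05,4.17],[0,-0.05,4.17],[0,-0.05,4.17]],"rot":[[0,0,0],[0,0,0],[0,0,0],[0,0,0],[0,0,0],[0,0,0],[0,0,0],[0,0,0],[0,0,0]]}' -1
python3 - <<'E'
from h import *
st(); c=cap('scene');cv2.imwrite('pics/s6z.png',cv2.resize(c['frame'][100:330,180:460],None,fx=2.6,fy=2.6,interpolation=cv2.INTER_CUBIC))
E
```

```text
clock: 11.52
position: [0.4855, 0.0252, 0.0965]
eef_rot: [3.141, 0.022, 0.001]
contact_force: [-0.7, -0.0, -0.2]
gripper_width: 0.0853
{'clock': 11.525, 'joints': [-0.0986, 0.3425, -0.4681, 0.7592, -0.0, 1.4582], 'position': [0.4855, 0.0252, 0.0965], 'eef_rot': [3.1414, 0.022, 0.0015], 'contact_force': [-0.6747, -0.0468, -0.238], 'gripper_width': 0.0853}
```

View pics/s6z.png

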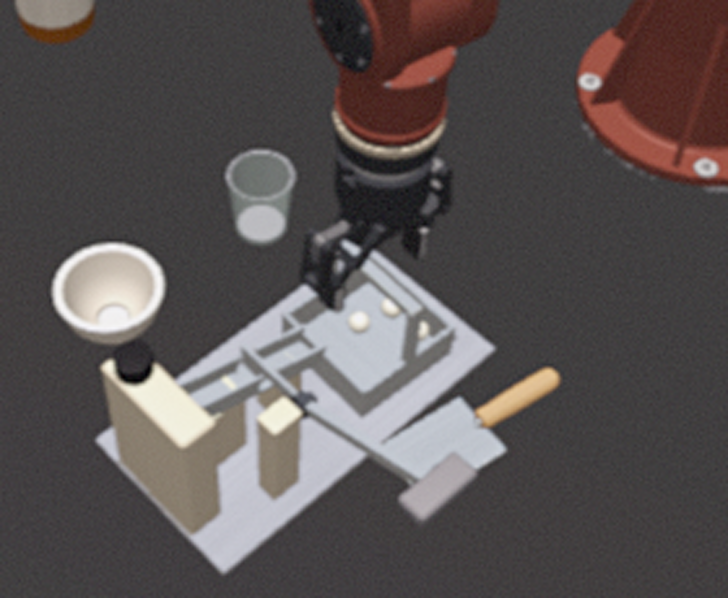

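The open fingers straddle the crossbar at about (365,260). The lever is up and the tablets are in the tray at (358,321), (389,307) and (421,328). I'll close the gripper.

```bash
python3 -m pendant '{"travel":[[0,0,0],[0,0,0],[0,0,0],[0,0,0],[0,0,0],[0,0,0],[0,0,0],[0,0,0]],"rot":[[0,0,0],[0,0,0],[0,0,0],[0,0,0],[0,0,0],[0,0,0],[0,0,0],[0,0,0]]}' 1 60
python3 -m pendant '{"travel":[[0,0,-0.1],[0,0,-0.2],[0,0,-0.4],[0,0,-0.6],[0,0,-0.6],[0,0,-0.6]],"rot":[[0,0,0],[0,0,0],[0,0,0],[0,0,0],[0,0,0],[0,0,0]]}'
python3 - <<'E'
from h import *
st(); c=cap('scene');cv2.imwrite('pics/s7z.png',cv2.resize(c['frame'][100:330,180:460],None,fx=2.6,fy=2.6,interpolation=cv2.INTER_CUBIC))
E
```

```text
clock: 12.58
position: [0.4852, 0.0253, 0.0962]
eef_rot: [-3.141, -0.022, -0.001]
contact_force: [-0.7, 0.9, 5.3]
gripper_width: 0.0109
clock: 13.32
position: [0.4851, 0.0253, 0.111]
eef_rot: [3.141, 0.022, 0.0]
contact_force: [0.7, 0.5, -3.0]
gripper_width: 0.0109
{'clock': 13.325, 'joints': [-0.0985, 0.3247, -0.4492, 0.7968, -0.0, 1.4583], 'position': [0.4851, 0.0253, 0.111], 'eef_rot': [3.1415, 0.0219, 0.0002], 'contact_force': [0.7479, 0.4742, -3.0274], 'gripper_width': 0.0109}
```

View pics/s7z.png

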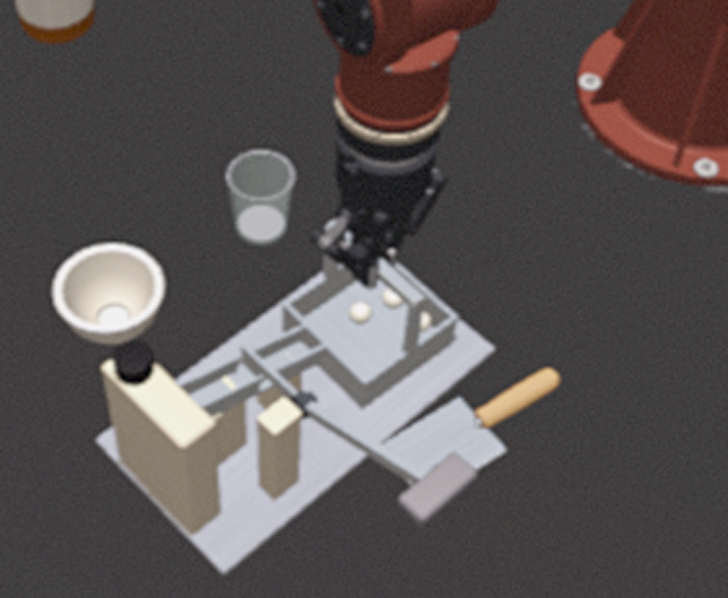

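The tray is off the plate and carried: width 10.9 mm, about 3 N of weight, tablets at (358,311), (391,297) and (425,320). I'll lift it straight up.

```bash
python3 -m pendant '{"travel":[[0,0,-0.15],[0,0,-0.5],[0,0,-0.95],[0,0,-1.45],[0,0,-1.95],[0,0,-2.45],[0,0,-2.95],[0,0,-3.45],[0,0,-3.8],[0,0,-4.0]],"rot":[[0,0,0],[0,0,0],[0,0,0],[0,0,0],[0,0,0],[0,0,0],[0,0,0],[0,0,0],[0,0,0],[0,0,0]]}'
python3 -m pendant '{"travel":[[0,0,-0.1],[0,0,-0.15],[0,0,-0.2],[0,0,-0.2],[0,0,-0.2],[0,0,-0.2],[0,0,-0.2],[0,0,-0.2],[0,0,-0.2]],"rot":[[0,0,0],[0,0,0],[0,0,0],[0,0,0],[0,0,0],[0,0,0],[0,0,0],[0,0,0],[0,0,0]]}'
python3 - <<'E'
from h import *
st(); c=cap('scene');cv2.imwrite('pics/s8z.png',cv2.resize(c['frame'][100:330,180:460],None,fx=2.6,fy=2.6,interpolation=cv2.INTER_CUBIC))
P=cloud(c); I=c['frame']
# tray rim / floor: bright-ish pixels 0.12-.19 high
m=(abs(P[...,0]-.485)<.06)&(abs(P[...,1]-.025)<.06)&(P[...,2]>.115)&(P[...,2]<.15)&(I.min(-1)>100)
q=P[m]; A=np.c_[q[:,:2]-q[:,:2].mean(0),np.ones(len(q))]
for _ in range(5):
    k=np.linalg.lstsq(A,q[:,2],rcond=None)[0]; r=abs(q[:,2]-A@k); g=r<.003; q,A=q[g],A[g]
print('floor n',len(q),'slopes',k)
c=cap('top','t8.png')
E
```

```text
clock: 14.62
position: [0.4852, 0.0253, 0.2115]
eef_rot: [3.141, 0.022, 0.001]
contact_force: [0.6, 0.5, -3.9]
gripper_width: 0.0106
clock: 15.75
position: [0.4851, 0.0253, 0.216]
eef_rot: [-3.141, -0.022, -0.0]
contact_force: [0.3, 0.9, -3.5]
gripper_width: 0.0109
{'clock': 15.75, 'joints': [-0.0985, 0.2262, -0.282, 1.0626, 0.0, 1.4583], 'position': [0.4851, 0.0253, 0.216], 'eef_rot': [-3.1415, -0.022, -0.0], 'contact_force': [0.3129, 0.8719, -3.5193], 'gripper_width': 0.0109}
floor n 356 slopes [0.0228 0.0324 0.1334]
```

View pics/s8z.png

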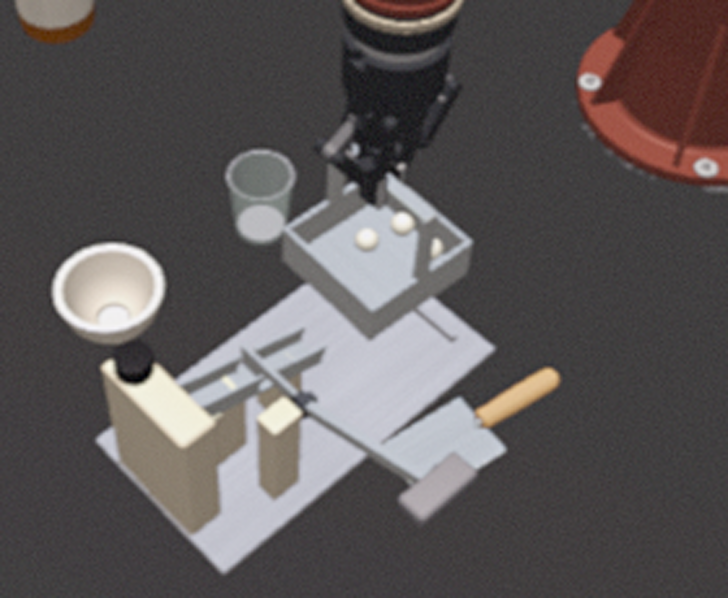

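View pics/t8.png

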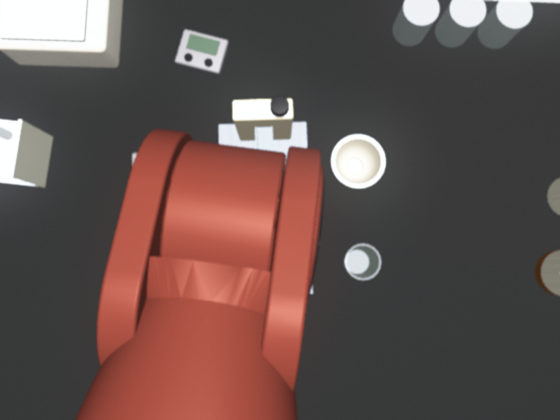

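The tray hangs clear of the dispenser at about (375,255) with three tablets visible at (367,238), (402,222) and (436,246). The rough tilt fit included the balls, so I'll recheck tilt and drift without them after holding for a second.

```bash
cat > tilt.py <<'E'
from h import *
c=cap('scene'); P=cloud(c); I=c['frame'].astype(int)
m=(abs(P[...,0]-.485)<.05)&(abs(P[...,1]-.025)<.05)&(P[...,2]>.118)&(P[...,2]<.140)
for nm,mm in (('floor',m),('rim',(abs(P[...,0]-.485)<.07)&(abs(P[...,1]-.025)<.07)&(P[...,2]>.158)&(P[...,2]<.176))):
    q=P[mm]; b=np.median(q[:,2]); A=np.c_[q[:,:2]-[.485,.025],np.ones(len(q))]
    for _ in range(8):
        k=np.linalg.lstsq(A,q[:,2],rcond=None)[0]; r=abs(q[:,2]-A@k); g=r<max(.0015,1.5*np.median(r)); q,A=q[g],A[g]
    print(nm,len(q),k,np.ptp(q[:,:2],axis=0))
hsv=(I.min(-1)>185)&(P[...,2]>.12)&(P[...,2]<.17)&(abs(P[...,0]-.485)<.06)&(abs(P[...,1]-.025)<.06)
n,l,s,_=cv2.connectedComponentsWithStats(hsv.astype(np.uint8))
print([ (s[i].tolist(),P[l==i].mean(0).round(3).tolist()) for i in range(1,n) if s[i,4]>8]); st()
E
python3 tilt.py
python3 -m pendant '{"travel":[[0,0,0],[0,0,0],[0,0,0],[0,0,0],[0,0,0],[0,0,0],[0,0,0],[0,0,0],[0,0,0],[0,0,0]],"rot":[[0,0,0],[0,0,0],[0,0,0],[0,0,0],[0,0,0],[0,0,0],[0,0,0],[0,0,0],[0,0,0],[0,0,0]]}' 1 90
python3 tilt.py
```

```text
floor 494 [-0.004   0.0014  0.1302] [0.0817 0.0815]
rim 196 [0.0014 0.0065 0.1673] [0.1124 0.1121]
[([297, 180, 43, 39, 932], [0.484, 0.017, 0.134]), ([346, 192, 3, 6, 12], [0.443, 0.053, 0.147])]
{'clock': 15.9, 'joints': [-0.0985, 0.2262, -0.282, 1.0626, 0.0, 1.4583], 'position': [0.4851, 0.0253, 0.216], 'eef_rot': [-3.1415, -0.022, 0.0], 'contact_force': [-0.6382, -0.5648, -2.7176], 'gripper_width': 0.0108}
clock: 17.15
position: [0.4851, 0.0253, 0.216]
eef_rot: [-3.141, -0.022, 0.0]
contact_force: [0.2, 0.2, -4.2]
gripper_width: 0.0101
floor 524 [0.0016 0.0048 0.1303] [0.0813 0.082 ]
rim 179 [0.0022 0.0017 0.1673] [0.1128 0.1124]
[([297, 180, 43, 39, 939], [0.484, 0.017, 0.134]), ([346, 192, 4, 6, 13], [0.442, 0.053, 0.147])]
{'clock': 17.2, 'joints': [-0.0985, 0.2262, -0.282, 1.0626, 0.0, 1.4582], 'position': [0.4851, 0.0253, 0.216], 'eef_rot': [-3.1415, -0.0221, -0.0001], 'contact_force': [0.1824, 0.674, -3.526], 'gripper_width': 0.0102}
```

The tray is level (tilt under 0.01 rad) and steady, with its underside at about 0.126 m. The lever is up, so I'm handing in.

```bash
python3 -c "
from plant import ctrl
print(ctrl.job_done())"
```

```text
the job is handed in; nothing more can be done
None
```

I pressed the lever to its stop, and all three tablets ran into the tray. I then eased the lever back along its arc at about 0.25 rad/s on average. After that I gripped the tray by its crossbar, lifted it straight up by about 12 cm and handed in while holding it. The hand-in reports no verdict.

**Lever:** at the stop the force rose from 13 to 26 N with no further movement. Once I let go, the force fell to zero and the last overview picture showed the paddle up. I had no direct reading of the lever's angle or speed.

**Tray:** the last checks put its underside at about 0.126 m and its tilt under 0.01 rad. The floor and rim readings had not moved after more than a second's hold. The grip was 90 N.

**Tablets:** the last overview picture, taken just before that hold, showed all three in the tray.

**Other items:** in the last pictures the beaker and mortar were unmoved. I judged this by eye, as I did the spatula, which showed unmoved in the overview picture only because the arm hid it in the top view.

**A check that disagreed:** my first rough tilt fit gave about 0.04 rad because it included the tablets. Two cleaner fits, on the floor and on the rim, both read near zero.

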